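# Index and lock a relay tube in its V-cradle

## Task

Leave the microscope's relay tube lying in its V-cradle and roll it there by the spokes of its collar until the spring feeler underneath drops fully home into the tube's notch. Then swing the hinged keeper strap shut over the tube, and last push the centre pin of the strap's plastic push-rivet down flush with its head; do not shift the things standing around.

Things in the scene. Friction and masses are not known exactly. Their poses are not given: they have to be found in the camera images.
- cradle: Fixed aluminium V-cradle, base 150 x 112 x 16 mm. Origin: centre of its underside, on the table. The tube lies along its y axis, 78 mm above the table, in two slippery PTFE-lined white 90-degree V-saddles (y -55 to -28 and +28 to +55 mm). The keeper strap is hinged on a post at its +x side and closes towards -x, at y = -41.5 mm; the tube's spoked collar overhangs its +y end.
- tube: Loose black tube, 0.9 kg in all with its band and collar, diameter 56 mm, about 180 mm long, lying in the saddles. Origin on its axis at mid-length, which is 78 mm above the table over the cradle's origin; its y axis is the tube's axis, and it can shift only about 3.5 mm along it. Rolled in place by a sideways push of some 1 to 2 N at a spoke; a push over 4 N can make it climb out of the saddles. It stays where it is left.
- notch (a point): Point in the mouth of the V-notch of the bare-metal key band (38 mm wide) round the middle of the tube, 25 mm from the tube's axis. The notch is straight along the tube, 90 degrees, 17 mm wide and 10 mm deep. The band is clamped on the tube and turns with it; at what angle it and the collar sit varies. The notch starts on the upper or side part of the tube, at least 60 degrees from straight down.
- spoke (a point): Tip centre of one of the collar's four equal spokes, 90 degrees apart: polished steel bars, diameter 12 mm, tip centre 62 mm (end 68) from the tube's axis, in the plane 88 mm from mid-tube towards cradle +y. Collar radius 26 mm; beside it, 58 to 63 mm from mid-tube, a shoulder of radius 34. A sideways push rolls the tube well on a spoke within 50 degrees of upright; on a lower one it may pry the tube up.
- key_seat (a point): Fixed point of the cradle, 25 mm straight below the tube's axis at mid-tube: where the notch point comes when the notch faces straight down over the feeler.
- cradle_axis (a point): Fixed point of the cradle 78 mm above its origin: where the tube's origin lies when it is seated in the saddles.
- feeler (a joint): Spring plunger with a 10 mm steel roller that presses up (about 3.5 N) on the key band from below, between the saddles. 0 = pressed down by the round of the band; about 0.008 m = risen fully into the notch. It starts to rise when the notch is within about 18 degrees of straight down, draws the tube to the middle and holds it lightly there. A thin upright telltale pin at the cradle's -x side, level with mid-tube, rises with it.
- keeper (a joint): Hinge of the keeper strap, rad. 0 = shut, lying level across above the tube (3 mm clear of it); 1.57 = upright; starts open at 1.7 to 1.95, leaning back a little past upright. Axis along the cradle's y at x = +60, y = -41.5, z = 112.5 mm of the cradle. Stiff enough to stay where it is within about 25 degrees of upright; pushed over farther towards the cradle's -x (below about 1.1) it falls shut by itself, damped, in about 2 s.
- keeper_end (a point): Middle of the free end of the keeper strap, 131 mm from the hinge axis. The strap is a steel bar 22 mm wide, 6 mm thick.
- rivet_pin (a joint): Travel of the centre pin of the white plastic push-rivet in the strap, m. 0 = standing 11 mm proud of the rivet's head; 0.010 = pushed fully in, flush (1 mm). Stays where it is pushed; slides at about 8 N.
- rivet_top (a point): Centre of the top of the rivet's centre pin (diameter 18 mm). It stands out of the rivet's round head (diameter 32 mm, 5 mm thick) on the strap, 116 mm from the hinge axis. With the strap shut it points up, its top 131.5 mm above the table, at x = -56, y = -41.5 mm of the cradle.
- dish: Bystander: closed clear culture dish, diameter 90 mm, 18 mm high. Origin: centre of its underside.
- lens_ring: Bystander: spare aluminium ring, outer diameter 64 mm, 20 mm high. Origin: centre of its underside.
- slide_box: Bystander: grey slide box 85 x 60 x 32 mm. Origin: centre of its underside.
- tube_rack: Bystander: white rack with sample tubes, 160 x 90 x 104 mm. Origin: centre of its underside.
- reagent: Bystander: amber bottle, diameter 76 mm, 160 mm high. Origin: centre of its underside.
- flask: Bystander: clear glass bottle, diameter 70 mm, 190 mm high. Origin: centre of its underside.
- pipette: Bystander: pipette lying on the table, 270 mm long. Origin under its middle.

How it is judged:
By the outcome, as a careful person would: the job done as asked, in the order asked, and still so for the second after the job is handed in, with the robot touching nothing.
It also fails if it takes over 58 s, if anything falls off the work surface, if the arm or the gripper's body presses on something with over 40 N, if the wrist force passes 120 N, or if a joint passes its speed limit or range.

## Robot

A 6-joint arm with a two-finger parallel gripper is mounted at the origin on the work surface. World frame = base frame: x ahead of the robot, y to its left, z up, the work surface at z = 0. Lengths are in m, angles in rad, forces in N, time in s.
With the tool pointing down it reaches from about 0.3 to 0.775 m from the base axis. Payload 14.6 kg.
Tool frame: the origin (TCP) lies at the very end of the fingers, on their centre line; the grasp point (between the pads) lies 19 mm behind it (r.pinch_z is the distance from the TCP to the grasp point, in m); x points along the fingers, y is the direction in which the jaws open and shut, and the axes are right-handed (so a half turn about x gives the same grasp; the last joint's range is limited). The gripper opens to 85 mm and grips with 20 to 120 N. Pads are 22 mm wide; open, the fingers measure 114 mm over their backs; the gripper's body (76 mm by 85 mm) begins 54 mm behind the grasp point. The pads swing forward as they close: fully open they stand 13 mm farther back than shut.
Start: joints at [-1.361, 0.3, 1.521, -0, 1.321, -0.067], TCP at [0.15, -0.529, 0.231] pointing down, gripper open.
Joint ranges: [-3.03, 3.03], [-0.79, 2.21], [0.23, 2.52], [-1.04, 4.18], [0, 3.07], [-2.55, 2.55]. Speed limits (rad/s): [2.22, 2.22, 2.57, 3.14, 3.14, 3.14].

## Interface

Orientations are given as a unit quaternion [w, x, y, z].
In Python, from rig import r, imaging, close_job, search_frame, landmark_of gives the robot as it stands.
- The arm moves only by the tool apply_moves, never from a script. Its arguments are lists of equal length, an entry for each row: "turn": the turn, a rotation vector about the tool's x, y, z in degrees, a list of three; "linear": the shift along the tool's x, y, z in units of 50 mm (1.0 is 50 mm), a list of three; "fingers": the opening, from 0 (shut) to 1 (fully open). In form: {"turn": [[rx, ry, rz], ...], "linear": [[x, y, z], ...], "fingers": [fingers, ...]}. A call has 1 to 8 rows; each row is the pose to reach, as a shift and turn from the pose measured when the call began, along the tool's axes at that moment; what a row does not reach only later rows make up. A row lasts 1/8 s, in which the tool goes at most 62.5 mm and 10.7 degrees, less where a joint would pass 70% of its speed; a pose out of reach is approached as far as the arm can. A call with a gripper value outside its range is refused whole. The fingers move at their own pace and stop on an object; "force" is the grip in N (left out, the last holds). Time passes only in rows, so rows that repeat a pose let the fingers close. It gives the time, the measured TCP pose, the force and the opening at its end, in the units of the state.
- r.sense(): the state, without advancing time (a new reading comes with each control period).
- imaging.read_camera(name): name is "scene" or "side" or "wrist"; returns the picture (420x560x3 uint8, blue, green, red); there is no depth.
- imaging.get_calibration(name): a dict with "fx", "fy", "cx", "cy" (pixels), "position" and "attitude" of the camera in the world. Camera axes: x right, y down, z forward; pixel columns grow to the right and rows downward; lengths in m; the calibration is good to about 2 mm. A picture is of the moment at which its call begins: read the wrist's pose just before it. get_calibration takes no time and is no camera call; for the wrist camera it gives the pose at the moment of the call.
- close_job(): hands the job in, once; it reports no verdict.
Trained networks look in the newest picture that a camera, given by its name, has taken for a name from the list of things; names that differ only in an ending like _2 or _b are one class to them, and where a whole thing is asked for, a point or a joint stands for the part that bears it (a point fixed in the world has none). Each returns a list of dicts, best first, with "p" (0 to 1); they miss things now and then, are a little off and sometimes report something else, mostly with a low value. They report only what shows in the picture. A call takes as long as a camera call.
- search_frame(camera, target): "at" ([x, y, z] in m, in world coordinates, good to about 4 mm: the middle of the surface that is visible of it).
- landmark_of(camera, target): "at" ([x, y, z] in m, in world coordinates, good to about 4 mm: a listed point, or the origin of a listed thing).
The state is a dict: "time": time; "q": joint angles; "qvel": joint speeds; "tau": joint torques, N m; "tool_pos": TCP position; "ee_rot": TCP orientation; "contact_force": force on the tool from outside, world axes, zero at the start; "moment": the same for the moment, N m; "grip_width": finger opening in m.
Only numpy, scipy, OpenCV 4.12 (cv2) and the standard library are available. Lean on these libraries where they do the work, as an engineer would, in place of code of your own. Each camera call takes 0.05 s, during which the arm holds its last target.

## Working session

There is one attempt and no reset: what is moved stays moved. The work goes in short steps, Python scripts to look and compute and a tool call to move; the robot and the scene stay as the last step left them, time stands still between calls to the robot, and variables do not carry over. Pictures are saved under pics/ and viewed, and the job is handed in when it is done.

Besides the shell and the picture viewer there is one more tool, called after "Emit:" by a JSON object that holds its "op" and its "data", one argument or row to a line. apply_moves: Moves the arm, as the interface text tells. Its arguments: {"type":"object","properties":{"turn":{"type":"array","items":{"type":"array","items":{"type":"number"}}},"linear":{"type":"array","items":{"type":"array","items":{"type":"number"}}},"fingers":{"type":"array","items":{"type":"number"}},"force":{"type":"number"}},"required":["turn","linear","fingers"]}

```bash
mkdir -p pics; ls; python3 - <<'E'
from rig import r, imaging, search_frame, landmark_of
import cv2
s=r.sense(); print(s)
for c in ["scene","side","wrist"]:
    im=imaging.read_camera(c); cv2.imwrite(f"pics/{c}0.png",im); k=imaging.get_calibration(c); print(c,k)
    if c!="wrist":
        for t in ["cradle","tube","notch","spoke","keeper_end","rivet_top","cradle_axis","key_seat"]:
            print(c,t,[(round(d['p'],2),[round(float(v),3) for v in d['at']]) for d in landmark_of(c,t)][:5])
E
```

```text
pics
{'time': 0.0, 'q': array([-1.36060218e+00,  3.00474418e-01,  1.52158786e+00,  1.78232308e-05,
        1.32069333e+00, -6.66616668e-02]), 'qvel': array([-0.00089285,  0.00182236,  0.00038449,  0.00105957, -0.00155027,
        0.00099228]), 'tau': array([-7.58256865e-04, -5.43501770e+01, -3.61793411e+01, -6.17336377e-05,
        3.97600641e-03,  3.03943511e-05]), 'tool_pos': array([ 0.1502526 , -0.52883532,  0.23071663]), 'ee_rot': array([-0.09715889, -0.70031941, -0.09797998,  0.70036619]), 'contact_force': array([-0.08192258,  0.36085637,  0.55216422]), 'moment': array([ 0.01515742, -0.02321865, -0.04585336]), 'grip_width': 0.08530818769458551}
scene {'fx': 498.5949012957869, 'fy': 498.5949012957869, 'cx': 280.1537223449575, 'cy': 211.87358052530593, 'position': array([ 1.31164066, -0.00689058,  1.06982888]), 'attitude': array([-0.23641312,  0.67817858,  0.65771613, -0.22713904])}
scene cradle [(0.93, [0.556, 0.023, -0.003])]
scene tube [(0.75, [0.558, 0.018, 0.08])]
scene notch [(0.69, [0.57, 0.022, 0.099])]
scene spoke [(0.92, [0.511, 0.096, 0.135])]
scene keeper_end [(0.85, [
[... 558 characters left out ...]
7, [0.556, 0.021, 0.078]), (0.65, [0.693, 0.061, -0.002])]
side notch [(0.74, [0.56, 0.018, 0.002]), (0.55, [0.341, -0.335, -0.001])]
side spoke [(0.63, [0.511, 0.097, 0.135]), (0.51, [0.344, -0.331, -0.001])]
side keeper_end [(0.51, [0.664, -0.0, 0.235])]
side rivet_top [(0.59, [0.676, 0.006, 0.216])]
side cradle_axis [(0.97, [0.556, 0.02, 0.078]), (0.72, [0.666, 0.0, 0.236])]
side key_seat [(0.98, [0.559, 0.015, 0.052]), (0.66, [0.506, 0.096, 0.134])]
wrist {'fx': 303.66309206293647, 'fy': 303.66309206293647, 'cx': 279.64178702038254, 'cy': 209.4714836049523, 'position': array([ 0.22061623, -0.50958445,  0.37532367]), 'attitude': array([ 0.11610171,  0.78962719, -0.59602893, -0.08808415])}
```

View pics/scene0.png

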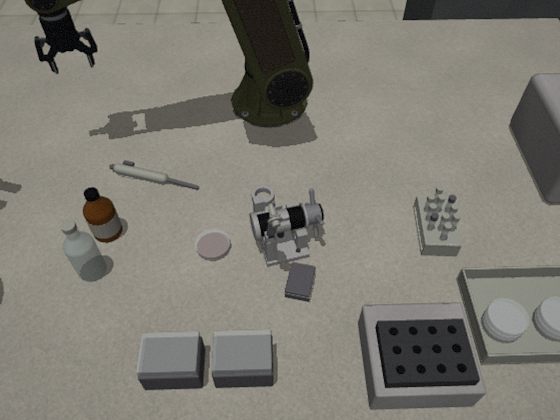

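View pics/side0.png

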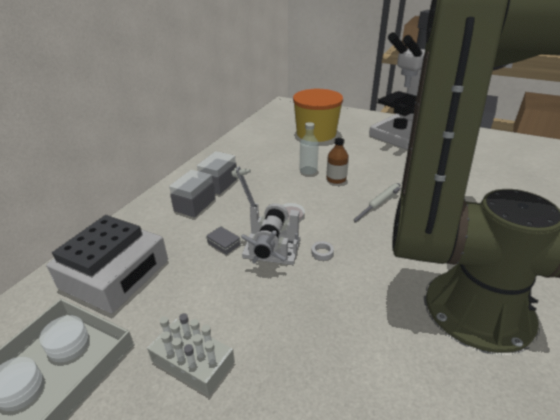

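```bash
python3 - <<'E'
import cv2,numpy as np
a=cv2.imread("pics/scene0.png")[170:290,220:340]; b=cv2.imread("pics/side0.png")[160:280,200:320]
o=np.hstack([cv2.resize(x,(400,400),interpolation=cv2.INTER_CUBIC) for x in (a,b)]);cv2.imwrite("pics/z0.png",o)
E
```

```text
(no output)
```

View pics/z0.png

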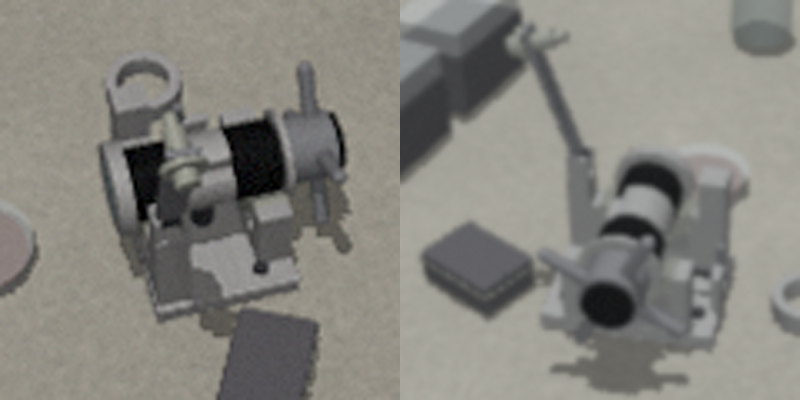

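View pics/wrist0.png

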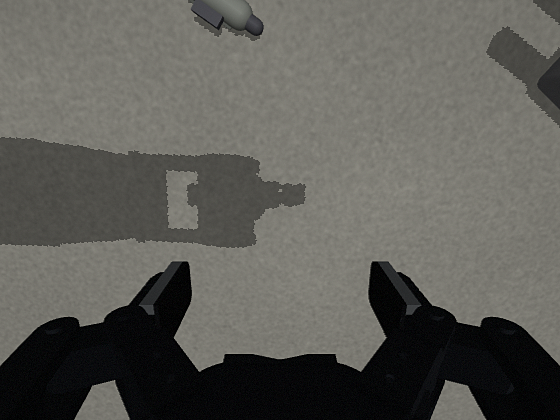

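```bash
cat > h.py <<'E'
import numpy as np, cv2
from scipy.spatial.transform import Rotation as R
from rig import r, imaging, search_frame, landmark_of
def Q(q): q=np.asarray(q); return R.from_quat([q[1],q[2],q[3],q[0]])
YAW=np.deg2rad(12.7); AX=np.array([0.557,0.0195,0.078])
CR=R.from_euler('z',YAW)
def c2w(p): return CR.apply(np.asarray(p,float)-[0,0,0.078])+AX   # cradle->world
def w2c(p): return CR.inv().apply(np.asarray(p,float)-AX)+[0,0,0.078]
def go(pw,Rw):
    s=r.sense(); T=Q(s['ee_rot']); 
    lin=T.inv().apply(np.asarray(pw)-s['tool_pos'])/0.05; tr=np.rad2deg((T.inv()*Rw).as_rotvec())
    print('turn',tr.round(2),'lin',lin.round(3)); return tr,lin
def down(deg): # tool x down, tool z at world azimuth deg
    a=np.deg2rad(deg); x=np.array([0,0,-1.]); z=np.array([np.cos(a),np.sin(a),0]); y=np.cross(z,x)
    return R.from_matrix(np.c_[x,y,z])
def st():
    s=r.sense(); print('t',round(s['time'],2),'tcp',s['tool_pos'].round(4),'cr',w2c(s['tool_pos']).round(4),'F',s['contact_force'].round(2),'g',round(s['grip_width'],3),'q',s['q'].round(2)); return s
def snap(c,n,crop=None,f=1):
    im=imaging.read_camera(c); 
    if crop: im=im[crop[0]:crop[1],crop[2]:crop[3]]
    if f!=1: im=cv2.resize(im,None,fx=f,fy=f,interpolation=cv2.INTER_CUBIC)
    cv2.imwrite('pics/'+n,im)
def lm(c,t):
    for d in landmark_of(c,t)[:3]: print(c,t,round(d['p'],2),np.round(d['at'],3),'cr',w2c(d['at']).round(3))
def proj(c,pw,cal=None):
    k=cal or imaging.get_calibration(c); p=Q(k['attitude']).inv().apply(np.asarray(pw)-k['position'])
    return np.array([k['fx']*p[...,0]/p[...,2]+k['cx'],k['fy']*p[...,1]/p[...,2]+k['cy']]).T
E
python3 - <<'E'
from h import *
s=st(); T=Q(s['ee_rot']); print(T.as_matrix().round(3))
k=imaging.get_calibration('wrist'); print('cam in tool',T.inv().apply(k['position']-s['tool_pos']).round(4)); print((T.inv()*Q(k['attitude'])).as_matrix().round(3))
for c,tc in [('scene','notch'),('scene','spoke'),('side','spoke'),('scene','keeper_end'),('side','keeper_end')]: lm(c,tc)
for z in(0,180,12.7,-167.3): 
  print(z);go([0.42,0.0,0.36],down(z))
E
```

```text
t 0.95 tcp [ 0.1503 -0.529   0.2313] cr [-0.5174 -0.4457  0.2313] F [0.73 0.76 0.24] g 0.086 q [-1.36  0.3   1.52  0.    1.32 -0.07]
[[ 0.     0.273 -0.962]
 [ 0.    -0.962 -0.273]
 [-1.    -0.    -0.   ]]
cam in tool [-0.144   0.0005 -0.073 ]
[[ 0.001 -0.288  0.958]
 [ 1.     0.001 -0.   ]
 [-0.001  0.958  0.288]]
scene notch 0.69 [0.57  0.022 0.099] cr [ 0.013 -0.     0.099]
scene spoke 0.92 [0.511 0.096 0.135] cr [-0.028  0.085  0.135]
side spoke 0.63 [0.511 0.097 0.134] cr [-0.028  0.086  0.134]
side spoke 0.51 [ 0.344 -0.331 -0.001] cr [-0.285 -0.295 -0.001]
scene keeper_end 0.85 [0.67  0.006 0.237] cr [ 0.107 -0.039  0.237]
side keeper_end 0.51 [ 0.664 -0.     0.235] cr [ 0.1   -0.043  0.235]
0
turn [-1.6414e+02 -1.0000e-02  0.0000e+00] lin [-2.575 -8.705 -8.08 ]
180
turn [15.86  0.    0.  ] lin [-2.575 -8.705 -8.08 ]
12.7
turn [-1.7684e+02 -1.0000e-02  0.0000e+00] lin [-2.575 -8.705 -8.08 ]
-167.3
turn [3.16 0.   0.  ] lin [-2.575 -8.705 -8.08 ]
```

```bash
python3 - <<'E'
from h import *
go(c2w([0.0,0.02,0.31]),down(-167.3))
E
```

```text
turn [3.16 0.   0.  ] lin [ -1.575  -8.731 -10.844]
```

Emit:
{"op": "apply_moves", "data": {
  "turn": [
    [0,0,0],
    [3.16,0,0],
    [3.16,0,0],
    [3.16,0,0],
    [3.16,0,0],
    [3.16,0,0],
    [3.16,0,0],
    [3.16,0,0]
  ],
  "linear": [
    [-1,0,-0.7],
    [-1.575,-8.73,-10.84],
    [-1.575,-8.73,-10.84],
    [-1.575,-8.73,-10.84],
    [-1.575,-8.73,-10.84],
    [-1.575,-8.73,-10.84],
    [-1.575,-8.73,-10.84],
    [-1.575,-8.73,-10.84]
  ],
  "fingers": [1,1,1,1,1,1,1,1]
}}

```text
time: 2.2
tool_pos: [0.4254, -0.1528, 0.3005]
ee_rot: [0.078, 0.703, 0.078, -0.703]
contact_force: [0.4, -1.3, -0.6]
grip_width: 0.0851
```

```bash
python3 - <<'E'
from h import *
st();go(c2w([0.0,0.02,0.31]),down(-167.3))
E
```

```text
t 2.2 tcp [ 0.4254 -0.1528  0.3005] cr [-0.1662 -0.1391  0.3005] F [ 0.37 -1.25 -0.64] g 0.085 q [-0.43  0.03  1.68 -0.    1.44  0.92]
turn [-0.01 -0.04 -0.03] lin [-0.19  -3.183 -3.324]
```

Emit:
{"op": "apply_moves", "data": {
  "turn": [
    [0,0,0],
    [0,0,0],
    [0,0,0],
    [0,0,0],
    [0,0,0]
  ],
  "linear": [
    [-0.19,-3.18,-3.32],
    [-0.19,-3.18,-3.32],
    [-0.19,-3.18,-3.32],
    [-0.19,-3.18,-3.32],
    [-0.19,-3.18,-3.32]
  ],
  "fingers": [0,0,0,0,0]
}}

```text
time: 2.82
tool_pos: [0.5532, 0.0411, 0.3093]
ee_rot: [-0.079, -0.703, -0.079, 0.703]
contact_force: [0.0, 0.0, -0.4]
grip_width: 0.0001
```

```bash
python3 - <<'E'
from h import *
st();snap('wrist','w1.png',f=1.4)
for t in ['notch','spoke','keeper_end','rivet_top','cradle_axis','cradle']: lm('wrist',t)
E
```

```text
t 2.83 tcp [0.5532 0.0411 0.3093] cr [0.001  0.0219 0.3093] F [ 0.    0.03 -0.43] g 0.0 q [ 0.01  0.26  1.39 -0.    1.49  1.35]
wrist notch 0.64 [0.577 0.021 0.094] cr [ 0.02  -0.002  0.094]
wrist spoke 0.81 [0.509 0.096 0.131] cr [-0.03   0.085  0.131]
wrist spoke 0.28 [ 0.542  0.43  -0.003] cr [ 0.075  0.404 -0.003]
wrist keeper_end 0.96 [0.661 0.004 0.237] cr [ 0.098 -0.038  0.237]
wrist rivet_top 0.75 [0.675 0.005 0.219] cr [ 0.112 -0.04   0.219]
wrist rivet_top 0.36 [0.577 0.022 0.096] cr [ 0.02  -0.002  0.096]
wrist cradle 0.72 [ 0.559  0.02  -0.004] cr [ 0.002 -0.    -0.004]
```

View pics/w1.png

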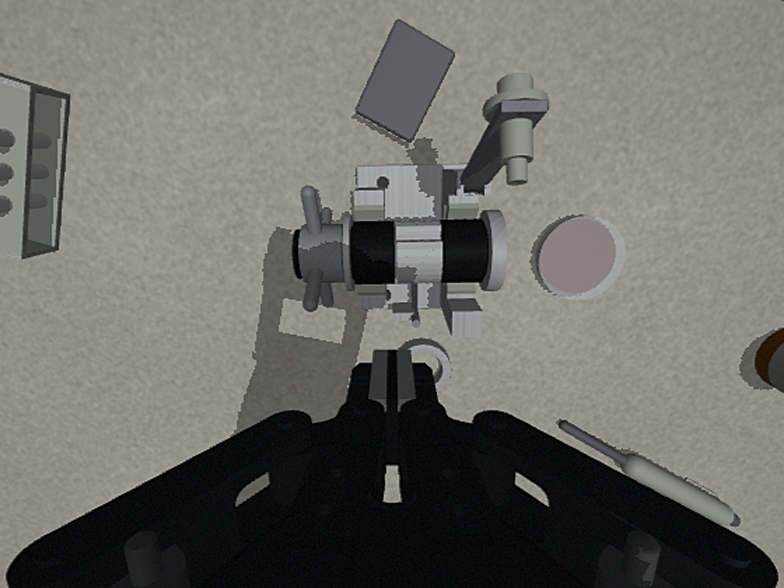

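```bash
python3 - <<'E'
from h import *
im=imaging.read_camera('wrist'); k=imaging.get_calibration('wrist')
a=im[130:240,200:370]; o=cv2.resize(a,None,fx=4.5,fy=4.5,interpolation=cv2.INTER_CUBIC)
for t in range(20,71,10):
    th=np.deg2rad(t)
    for y in (-.019,.019):
        u=proj('wrist',c2w([.025*np.sin(th),y,.078+.025*np.cos(th)]),k)
        p=((u-[200,130])*4.5).astype(int); cv2.circle(o,tuple(int(v) for v in p),2,(0,0,255),-1)
        cv2.putText(o,str(t),(p[0]+4,p[1]),0,.3,(0,0,255),1)
for t in (-30,-25,60,65):
    th=np.deg2rad(t);u=proj('wrist',c2w([.062*np.sin(th),.088,.078+.062*np.cos(th)]),k)
    p=((u-[200,130])*4.5).astype(int); cv2.circle(o,tuple(int(v) for v in p),2,(0,255,0),-1)
cv2.imwrite('pics/w1z.png',o)
E
```

```text
(no output)
```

View pics/w1z.png

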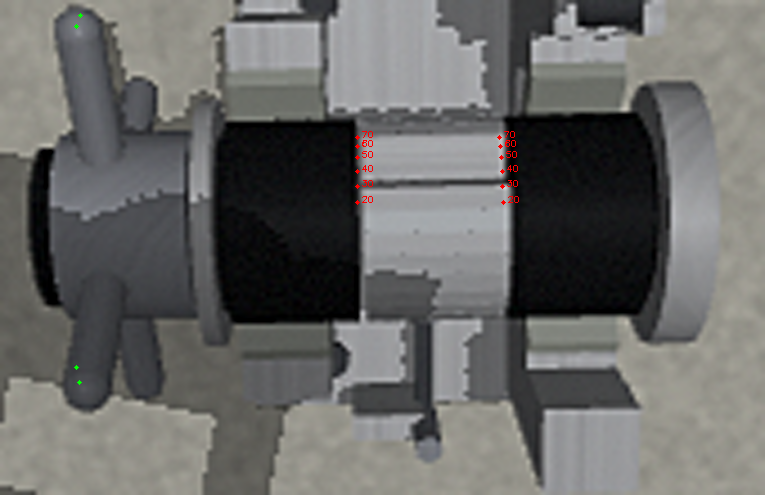

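```bash
python3 - <<'E'
from h import *
k=imaging.get_calibration('wrist')
def row(t,rad,y=0):
    th=np.deg2rad(t); u=proj('wrist',c2w([rad*np.sin(th),y,.078+rad*np.cos(th)]),k); return ((u[1]-130)*4.5).round(0)
for t in range(30,75,5):
    print(t,[row(t-17.7,.028),row(t,.0175),row(t+17.7,.028)])
print('silh', min(row(t,.028) for t in range(40,110)), max(row(t,.028) for t in range(-90,0)))
E
```

```text
30 [np.float64(215.0), np.float64(196.0), np.float64(154.0)]
35 [np.float64(206.0), np.float64(191.0), np.float64(147.0)]
40 [np.float64(197.0), np.float64(186.0), np.float64(140.0)]
45 [np.float64(187.0), np.float64(181.0), np.float64(135.0)]
50 [np.float64(178.0), np.float64(177.0), np.float64(130.0)]
55 [np.float64(170.0), np.float64(173.0), np.float64(125.0)]
60 [np.float64(162.0), np.float64(169.0), np.float64(122.0)]
65 [np.float64(154.0), np.float64(165.0), np.float64(119.0)]
70 [np.float64(147.0), np.float64(162.0), np.float64(117.0)]
silh 116.0 318.0
```

```bash
python3 - <<'E'
from h import *
st();go(c2w([-0.058,0.088,0.19]),down(-167.3));go(c2w([-0.058,0.088,0.116]),down(-167.3))
E
```

```text
t 3.23 tcp [0.5522 0.0381 0.3102] cr [-0.0006  0.0192  0.3102] F [ 0.91  0.23 -0.67] g 0.0 q [ 0.    0.26  1.39 -0.    1.49  1.35]
turn [-0.07 -0.05 -0.03] lin [ 2.403 -1.375  1.153]
turn [-0.07 -0.05 -0.03] lin [ 3.883 -1.376  1.154]
```

Emit:
{"op": "apply_moves", "data": {
  "turn": [
    [0,0,0],
    [0,0,0],
    [0,0,0],
    [0,0,0],
    [0,0,0],
    [0,0,0],
    [0,0,0]
  ],
  "linear": [
    [1.2,-1.375,1.15],
    [2.0,-1.375,1.15],
    [2.4,-1.375,1.15],
    [2.8,-1.375,1.15],
    [3.4,-1.375,1.15],
    [3.88,-1.375,1.15],
    [3.88,-1.375,1.15]
  ],
  "fingers": [0,0,0,0,0,0,0]
}}

```text
time: 4.1
tool_pos: [0.4806, 0.0922, 0.1152]
ee_rot: [-0.078, -0.702, -0.077, 0.703]
contact_force: [0.3, -0.3, 0.7]
grip_width: -0.0003
```

```bash
python3 - <<'E'
from h import *
st();snap('wrist','w2.png',f=1.4)
lm('wrist','spoke')
E
```

```text
t 4.1 tcp [0.4806 0.0922 0.1152] cr [-0.0586  0.0877  0.1152] F [ 0.3  -0.31  0.75] g -0.0 q [ 0.11  0.3   1.81 -0.    1.03  1.47]
wrist spoke 0.66 [0.56  0.02  0.076] cr [0.003 0.    0.076]
```

View pics/w2.png

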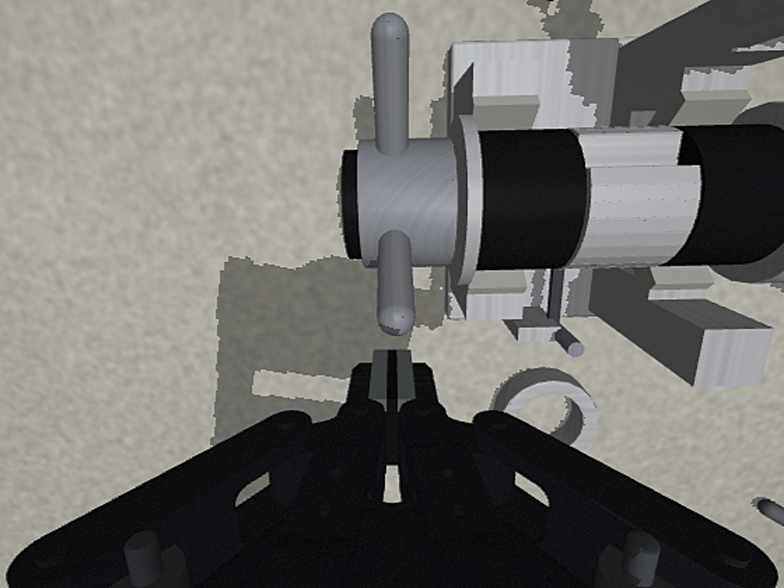

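Emit:
{"op": "apply_moves", "data": {
  "turn": [
    [0,0,0],
    [0,0,0],
    [0,0,0],
    [0,0,0],
    [0,0,0],
    [0,0,0],
    [0,0,0],
    [0,0,0]
  ],
  "linear": [
    [0,0,-0.1],
    [0,0,-0.19],
    [0,0,-0.28],
    [0,0,-0.37],
    [0,0,-0.46],
    [0,0,-0.55],
    [0,0,-0.64],
    [0,0,-0.73]
  ],
  "fingers": [0,0,0,0,0,0,0,0]
}}

```text
time: 5.2
tool_pos: [0.5176, 0.1005, 0.1172]
ee_rot: [0.078, 0.704, 0.078, -0.702]
contact_force: [-1.2, -0.0, 0.7]
grip_width: 0.0001
```

```bash
python3 - <<'E'
from h import *
st();snap('wrist','w3.png',f=1.4)
E
```

```text
t 5.2 tcp [0.5176 0.1005 0.1172] cr [-0.0206  0.0876  0.1172] F [-1.22 -0.04  0.74] g 0.0 q [ 0.12  0.37  1.71 -0.    1.06  1.47]
```

View pics/w3.png

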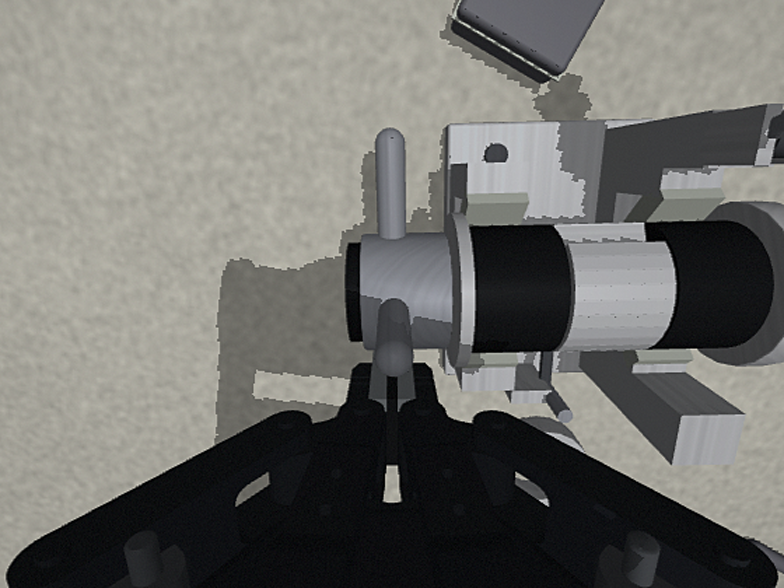

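Emit:
{"op": "apply_moves", "data": {
  "turn": [
    [0,0,0],
    [0,0,0],
    [0,0,0],
    [0,0,0],
    [0,0,0],
    [0,0,0],
    [0,0,0],
    [0,0,0]
  ],
  "linear": [
    [0,0,-0.11],
    [0,0,-0.22],
    [0,0,-0.33],
    [0,0,-0.44],
    [0,0,-0.55],
    [0,0,-0.66],
    [0,0,-0.76],
    [0,0,-0.86]
  ],
  "fingers": [0,0,0,0,0,0,0,0]
}}

```text
time: 6.25
tool_pos: [0.5603, 0.11, 0.1173]
ee_rot: [0.078, 0.704, 0.078, -0.702]
contact_force: [-1.2, 0.1, 0.4]
grip_width: -0.0001
```

```bash
python3 - <<'E'
from h import *
st();snap('wrist','w4.png',f=1.4)
go(c2w([0.020,0.088,0.19]),down(-167.3))
E
```

```text
t 6.25 tcp [0.5603 0.11   0.1173] cr [0.0231 0.0876 0.1173] F [-1.16  0.13  0.4 ] g -0.0 q [ 0.13  0.46  1.58 -0.    1.1   1.48]
turn [-0.09 -0.16 -0.04] lin [-1.454 -0.008  0.067]
```

View pics/w4.png

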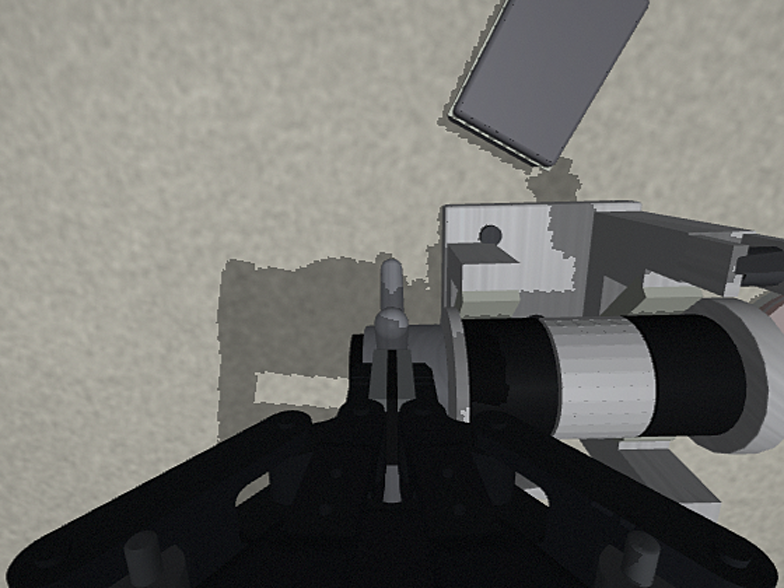

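Emit:
{"op": "apply_moves", "data": {
  "turn": [
    [0,0,0],
    [0,0,0],
    [0,0,0],
    [0,0,0],
    [0,0,0],
    [0,0,0]
  ],
  "linear": [
    [-0.3,0,0.15],
    [-1.2,0,0.3],
    [-1.6,0,1.0],
    [-1.6,0,1.9],
    [-1.6,0,1.9],
    [-1.6,0,1.9]
  ],
  "fingers": [0,0,0,0,0,0]
}}

```text
time: 7.05
tool_pos: [0.4681, 0.0894, 0.1981]
ee_rot: [0.078, 0.704, 0.077, -0.701]
contact_force: [-0.1, -0.3, 0.2]
grip_width: 0.0
```

```bash
python3 - <<'E'
from h import *
st();snap('wrist','w5.png',f=1.4)
lm('wrist','spoke')
k=imaging.get_calibration('wrist')
for t in (-50,-45,-40,-35,35,40,45,50,55):
    th=np.deg2rad(t);print(t,(1.4*proj('wrist',c2w([.068*np.sin(th),.088,.078+.068*np.cos(th)]),k)).round(0))
go(c2w([-0.072,0.088,0.116]),down(-167.3))
E
```

```text
t 7.05 tcp [0.4681 0.0894 0.1981] cr [-0.0713  0.0877  0.1981] F [-0.08 -0.34  0.18] g 0.0 q [ 0.11  0.17  1.77 -0.    1.2   1.46]
wrist spoke 0.58 [0.582 0.112 0.12 ] cr [0.045 0.085 0.12 ]
-50 [390. 272.]
-45 [390. 266.]
-40 [390. 260.]
-35 [390. 252.]
35 [390.  78.]
40 [390.  68.]
45 [390.  60.]
50 [390.  52.]
55 [390.  46.]
turn [-0.09 -0.19 -0.05] lin [ 1.628 -0.007  0.023]
```

View pics/w5.png

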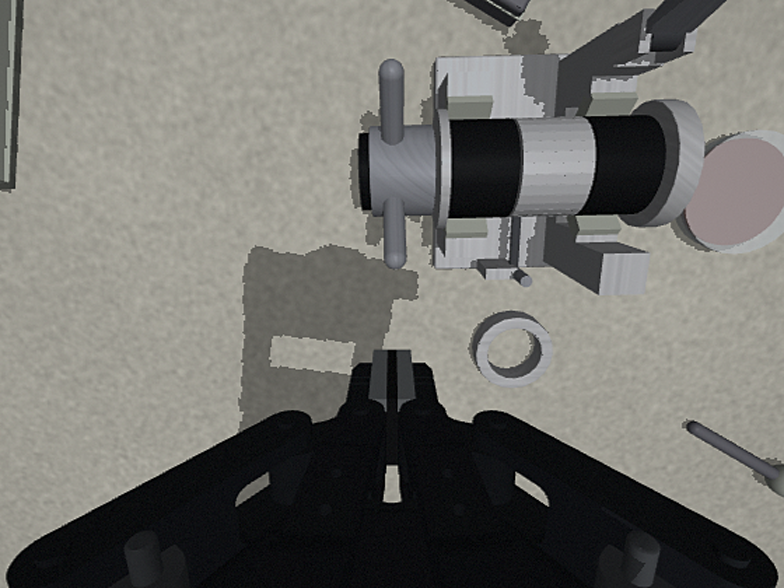

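Emit:
{"op": "apply_moves", "data": {
  "turn": [
    [0,0,0],
    [0,0,0],
    [0,0,0],
    [0,0,0],
    [0,0,0],
    [0,0,0],
    [0,0,0],
    [0,0,0]
  ],
  "linear": [
    [0.8,0,0.02],
    [1.5,0,0.02],
    [1.63,0,0.02],
    [1.63,0,-0.08],
    [1.63,0,-0.18],
    [1.63,0,-0.28],
    [1.63,0,-0.37],
    [1.63,0,-0.46]
  ],
  "fingers": [0,0,0,0,0,0,0,0]
}}

```text
time: 8.15
tool_pos: [0.4914, 0.0945, 0.1162]
ee_rot: [0.078, 0.704, 0.078, -0.702]
contact_force: [-1.6, -0.4, 1.0]
grip_width: 0.0001
```

```bash
python3 - <<'E'
from h import *
st()
go(c2w([-0.009,0.088,0.116]),down(-167.3))
E
```

```text
t 8.15 tcp [0.4914 0.0945 0.1162] cr [-0.0475  0.0876  0.1162] F [-1.61 -0.36  1.  ] g 0.0 q [ 0.12  0.32  1.78 -0.    1.03  1.47]
turn [-0.09 -0.21 -0.05] lin [ 0.006 -0.009 -0.77 ]
```

Emit:
{"op": "apply_moves", "data": {
  "turn": [
    [0,0,0],
    [0,0,0],
    [0,0,0],
    [0,0,0],
    [0,0,0],
    [0,0,0],
    [0,0,0],
    [0,0,0]
  ],
  "linear": [
    [0,0,-0.1],
    [0,0,-0.2],
    [0,0,-0.3],
    [0,0,-0.4],
    [0,0,-0.5],
    [0,0,-0.6],
    [0,0,-0.69],
    [0,0,-0.77]
  ],
  "fingers": [0,0,0,0,0,0,0,0]
}}

```text
time: 9.15
tool_pos: [0.5293, 0.103, 0.1163]
ee_rot: [0.078, 0.704, 0.078, -0.701]
contact_force: [-0.4, -0.1, -0.1]
grip_width: 0.0002
```

```bash
python3 - <<'E'
from h import *
st();snap('wrist','w6.png',f=1.4)
E
```

```text
t 9.15 tcp [0.5293 0.103  0.1163] cr [-0.0086  0.0875  0.1163] F [-0.39 -0.09 -0.12] g 0.0 q [ 0.12  0.4   1.67 -0.    1.07  1.48]
```

View pics/w6.png

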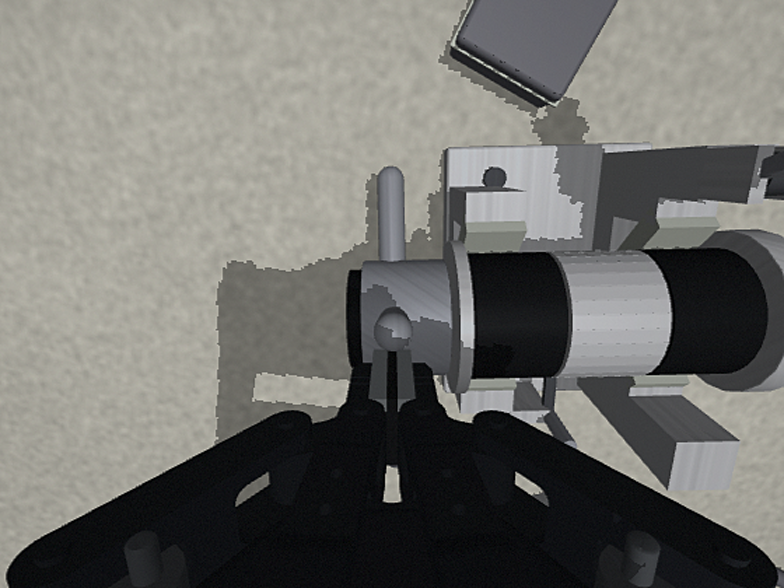

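Emit:
{"op": "apply_moves", "data": {
  "turn": [
    [0,0,0],
    [0,0,0],
    [0,0,0],
    [0,0,0],
    [0,0,0],
    [0,0,0]
  ],
  "linear": [
    [-0.2,0,0.2],
    [-1.2,0,0.4],
    [-2.2,0,0.6],
    [-3.2,0.6,0.8],
    [-3.5,1.2,0.9],
    [-3.5,1.2,0.9]
  ],
  "fingers": [0,0,0,0,0,0]
}}

```text
time: 9.95
tool_pos: [0.4978, 0.0333, 0.2931]
ee_rot: [0.077, 0.705, 0.077, -0.7]
contact_force: [0.2, 0.5, -0.2]
grip_width: 0.0002
```

```bash
python3 - <<'E'
from h import *
st();im=imaging.read_camera('wrist'); k=imaging.get_calibration('wrist')
o=cv2.resize(im,None,fx=1.4,fy=1.4,interpolation=cv2.INTER_CUBIC);cv2.imwrite('pics/w7.png',o)
lm('wrist','spoke');lm('wrist','notch');lm('wrist','cradle_axis');lm('wrist','tube')
for t in (0,5,10,15,20,25,-85,-75,-65,90,95,100,105,110):
    th=np.deg2rad(t);print(t,(1.4*proj('wrist',c2w([.068*np.sin(th),.088,.078+.068*np.cos(th)]),k)).round(0))
for c,n in(('scene','a'),('side','b')):
  snap(c,f's7{n}.png',(170,290,220,340) if c=='scene' else (160,280,200,320),4)
E
```

```text
t 9.95 tcp [0.4978 0.0333 0.2931] cr [-0.0547  0.0265  0.2931] F [ 0.17  0.49 -0.22] g 0.0 q [-0.01  0.14  1.57 -0.    1.42  1.35]
wrist spoke 0.59 [0.591 0.115 0.061] cr [0.054 0.086 0.061]
wrist spoke 0.38 [ 0.341 -0.335 -0.001] cr [-0.289 -0.299 -0.001]
wrist tube 0.73 [0.563 0.021 0.078] cr [ 0.006 -0.     0.078]
0 [300. 195.]
5 [299. 186.]
10 [299. 177.]
15 [299. 168.]
20 [299. 159.]
25 [299. 150.]
-85 [320. 272.]
-75 [317. 273.]
-65 [315. 271.]
90 [312. 100.]
95 [314. 101.]
100 [315. 103.]
105 [316. 106.]
110 [317. 109.]
```

View pics/w7.png

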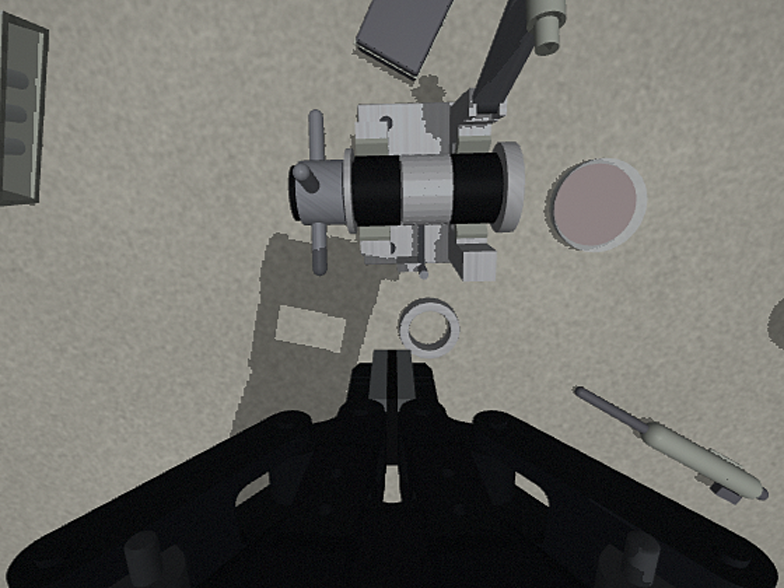

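View pics/s7b.png

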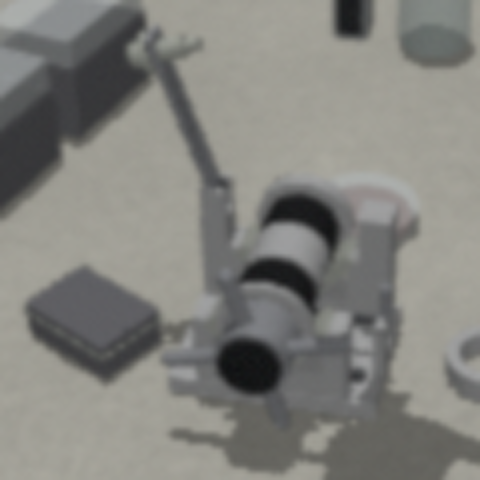

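```bash
python3 - <<'E'
import cv2,numpy as np
L=[]
for n,u,v in(('w1',415,318),('w2',572,347),('w5',525,280),('w7',424,270)):
    im=cv2.imread(f'pics/{n}.png'); c=im[v-32:v+32,u-32:u+32]; c=cv2.resize(c,(384,384),interpolation=cv2.INTER_NEAREST); cv2.putText(c,n,(5,15),0,.5,(0,0,255)); L.append(c)
o=np.vstack([np.hstack(L[:2]),np.hstack(L[2:])])[:, :]; cv2.imwrite('pics/pins.png',cv2.resize(o,(600,600)))
E
```

```text
(no output)
```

View pics/pins.png

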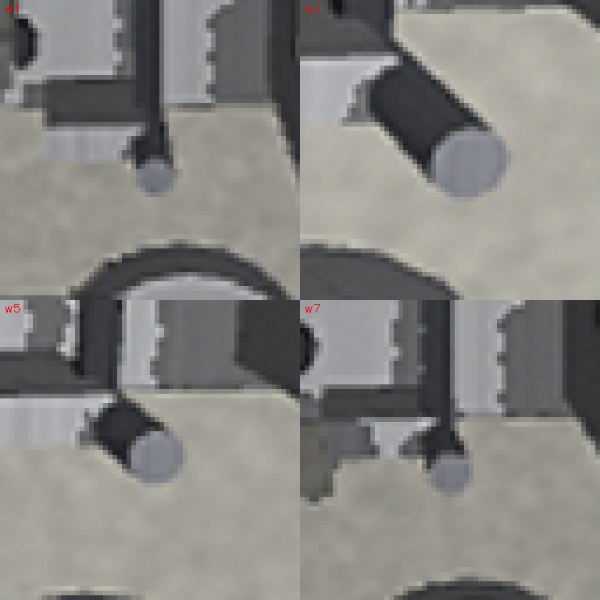

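```bash
python3 - <<'E'
from h import *
from scipy.optimize import least_squares
s=r.sense();T=Q(s['ee_rot']);k=imaging.get_calibration('wrist')
off=T.inv().apply(k['position']-s['tool_pos']);rel=T.inv()*Q(k['attitude'])
V={'w1':([0.5532,0.0411,0.3093],[-0.079,-0.703,-0.079,0.703],(416.1,324)),'w2':([0.4806,0.0922,0.1152],[-0.078,-0.702,-0.077,0.703],(575.8,349.6)),'w5':([0.4681,0.0894,0.1981],[0.078,0.704,0.077,-0.701],(526.5,281.1)),'w7':([0.4978,0.0333,0.2931],[0.077,0.705,0.077,-0.7],(424,274.7))}
def pr(n,pc):
    p,q,u=V[n];TT=Q(q);c=dict(k);c['position']=np.array(p)+TT.apply(off);qq=(TT*rel).as_quat();c['attitude']=np.r_[qq[3],qq[:3]]
    return proj('',c2w(pc),c)-np.array(u)/1.4
f=least_squares(lambda p:np.r_[pr('w1',p),pr('w2',p),pr('w5',p)],[-.07,0,.07]);print(f.x.round(4),f.fun.round(2))
x,y,z=f.x
for zz in(z-.004,z,z+.004,z+.008,z+.012): print(round(zz,4),pr('w7',[x,y,zz]).round(2))
E
```

```text
[-0.0718 -0.0025  0.0691] [ 0.14 -0.53  0.07  0.22 -0.19  0.06]
0.0651 [-0.55 -2.24]
0.0691 [-0.32 -1.49]
0.0731 [-0.08 -0.73]
0.0771 [0.16 0.05]
0.0811 [0.4  0.84]
```

```bash
python3 - <<'E'
from h import *
st()
D=down(-167.3)
go(c2w([.148,-.0415,.30]),D);go(c2w([.148,-.0415,.202]),D)
E
```

```text
t 10.3 tcp [0.4979 0.0352 0.2908] cr [-0.0542  0.0283  0.2908] F [-0.43 -0.01  0.34] g 0.0 q [-0.    0.14  1.57  0.    1.42  1.35]
turn [-0.04 -0.18 -0.04] lin [-0.172  1.393 -4.046]
turn [-0.04 -0.18 -0.04] lin [ 1.788  1.392 -4.04 ]
```

Emit:
{"op": "apply_moves", "data": {
  "turn": [
    [0,0,0],
    [0,0,0],
    [0,0,0],
    [0,0,0],
    [0,0,0],
    [0,0,0]
  ],
  "linear": [
    [-0.25,0.4,-1],
    [-0.25,0.9,-2],
    [-0.25,1.39,-3],
    [-0.2,1.39,-4.04],
    [-0.17,1.39,-4.04],
    [-0.17,1.39,-4.04]
  ],
  "fingers": [0,0,0,0,0,0]
}}

```text
time: 11.05
tool_pos: [0.7098, 0.012, 0.2991]
ee_rot: [0.078, 0.703, 0.078, -0.702]
contact_force: [-0.3, -0.1, 1.5]
grip_width: 0.0
```

```bash
python3 - <<'E'
from h import *
st();snap('wrist','w8.png',f=1.4)
lm('wrist','rivet_top');lm('wrist','keeper_end')
D=down(-167.3)
go(c2w([.148,-.0415,.202]),D);
E
```

```text
t 11.05 tcp [0.7098 0.012  0.2991] cr [ 0.1474 -0.0409  0.2991] F [-0.34 -0.1   1.51] g 0.0 q [-0.03  0.66  0.85  0.    1.63  1.31]
turn [-0.04 -0.28 -0.06] lin [ 1.991  0.005 -0.01 ]
```

View pics/w8.png

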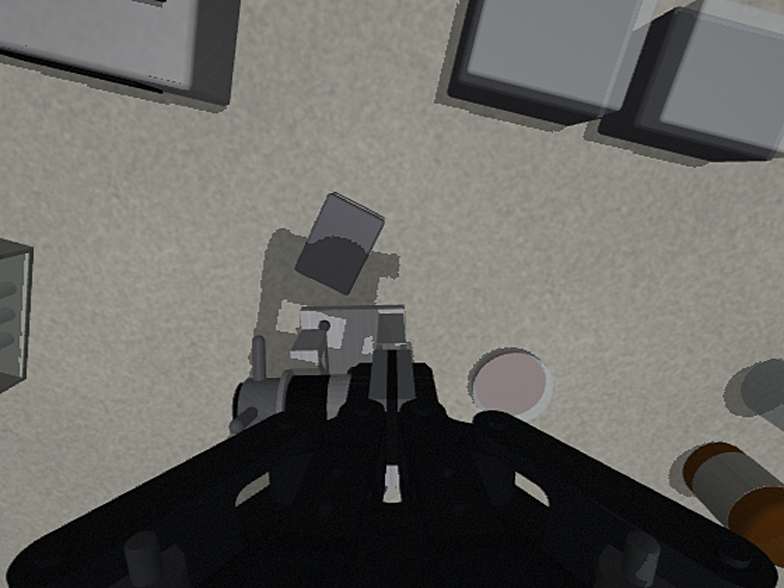

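Emit:
{"op": "apply_moves", "data": {
  "turn": [
    [0,0,0],
    [0,0,0],
    [0,0,0],
    [0,0,0],
    [0,0,0],
    [0,0,0],
    [0,0,0],
    [0,0,0]
  ],
  "linear": [
    [0.9,0,0],
    [1.7,0,0],
    [1.99,0,0],
    [1.99,0,0],
    [1.99,0,0.1],
    [1.99,0,0.2],
    [1.99,0,0.3],
    [1.99,0,0.4]
  ],
  "fingers": [0,0,0,0,0,0,0,0]
}}

```text
time: 12.2
tool_pos: [0.6902, 0.0072, 0.2023]
ee_rot: [0.078, 0.705, 0.078, -0.701]
contact_force: [0.5, 0.3, 0.5]
grip_width: 0.0001
```

```bash
python3 - <<'E'
from h import *
st();snap('side','s8.png',(140,260,200,320),4)
D=down(-167.3)
go(c2w([.022,-.0415,.202]),D);
E
```

```text
t 12.2 tcp [0.6902 0.0072 0.2023] cr [ 0.1272 -0.0413  0.2023] F [0.5  0.35 0.51] g 0.0 q [-0.04  0.64  1.1   0.    1.4   1.31]
turn [-0.04 -0.31 -0.07] lin [-0.003  0.006  2.099]
```

View pics/s8.png

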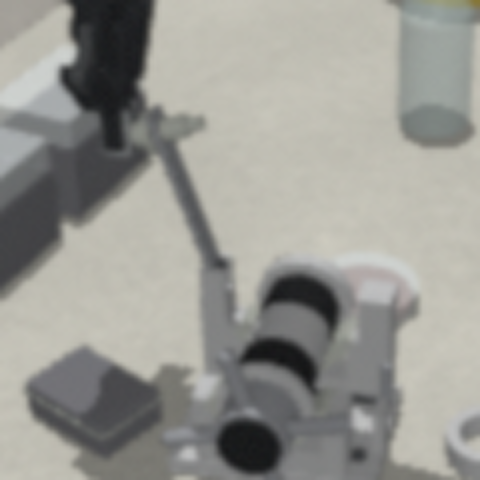

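Emit:
{"op": "apply_moves", "data": {
  "turn": [
    [0,0,0],
    [0,0,0],
    [0,0,0],
    [0,0,0],
    [0,0,0],
    [0,0,0],
    [0,0,0],
    [0,0,0]
  ],
  "linear": [
    [0,0,0.1],
    [0,0,0.2],
    [0,0,0.3],
    [0,0,0.4],
    [0,0,0.5],
    [0,0,0.6],
    [0,0,0.7],
    [0,0,0.8]
  ],
  "fingers": [0,0,0,0,0,0,0,0]
}}

```text
time: 13.25
tool_pos: [0.6505, -0.0017, 0.2021]
ee_rot: [0.078, 0.705, 0.078, -0.701]
contact_force: [0.5, 0.4, 0.6]
grip_width: 0.0001
```

```bash
python3 - <<'E'
from h import *
st();snap('side','s9.png',(140,260,200,320),4)
D=down(-167.3)
go(c2w([.022,-.0415,.202]),D);
E
```

```text
t 13.25 tcp [ 0.6505 -0.0017  0.2021] cr [ 0.0866 -0.0412  0.2021] F [0.55 0.38 0.57] g 0.0 q [-0.06  0.55  1.24  0.    1.35  1.29]
turn [-0.05 -0.29 -0.07] lin [-0.003  0.005  1.284]
```

View pics/s9.png

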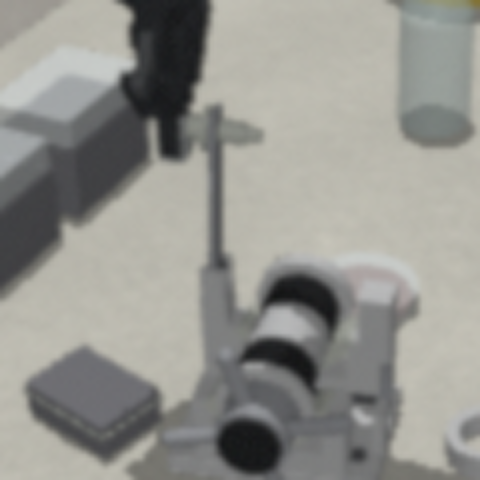

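Strap now upright, pushed by light contact (about 0.5 N). Continue.

Emit:
{"op": "apply_moves", "data": {
  "turn": [
    [0,0,0],
    [0,0,0],
    [0,0,0],
    [0,0,0],
    [0,0,0],
    [0,0,0],
    [0,0,0],
    [0,0,0]
  ],
  "linear": [
    [0,0,0.1],
    [0,0,0.2],
    [0,0,0.3],
    [0,0,0.4],
    [0,0,0.5],
    [0,0,0.6],
    [0,0,0.7],
    [0,0,0.8]
  ],
  "fingers": [0,0,0,0,0,0,0,0]
}}

```text
time: 14.3
tool_pos: [0.6108, -0.0106, 0.202]
ee_rot: [0.078, 0.705, 0.078, -0.701]
contact_force: [-0.0, -0.2, -0.1]
grip_width: -0.0001
```

Emit:
{"op": "apply_moves", "data": {
  "turn": [
    [0,0,0],
    [0,0,0],
    [0,0,0],
    [0,0,0],
    [0,0,0]
  ],
  "linear": [
    [0,0,0.1],
    [0,0,0.2],
    [0,0,0.3],
    [0,0,0.4],
    [0,0,0.5]
  ],
  "fingers": [0,0,0,0,0]
}}

```text
time: 14.92
tool_pos: [0.5861, -0.0162, 0.2019]
ee_rot: [0.078, 0.705, 0.078, -0.701]
contact_force: [-1.0, -0.9, 0.0]
grip_width: 0.0001
```

```bash
python3 - <<'E'
from h import *
st();snap('side','s10.png',(140,260,200,320),4)
E
```

```text
t 14.93 tcp [ 0.5861 -0.0162  0.2019] cr [ 0.0205 -0.0412  0.2019] F [-0.98 -0.85  0.03] g 0.0 q [-0.09  0.4   1.45  0.    1.28  1.26]
```

View pics/s10.png

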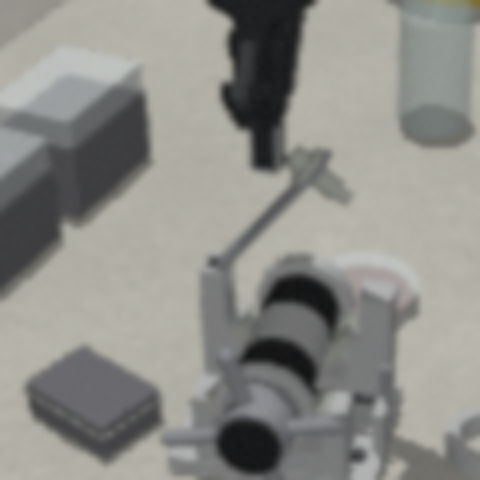

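Emit:
{"op": "apply_moves", "data": {
  "turn": [
    [0,0,0],
    [0,0,0],
    [0,0,0],
    [0,0,0],
    [0,0,0],
    [0,0,0],
    [0,0,0],
    [0,0,0]
  ],
  "linear": [
    [-0.5,0,0],
    [-1.0,0,0],
    [-1.5,0,0.3],
    [-1.5,0,0.7],
    [-1.5,0,1.1],
    [-1.5,0,1.53],
    [-1.5,0,1.53],
    [-1.5,0,1.53]
  ],
  "fingers": [0,0,0,0,0,0,0,0]
}}

```text
time: 15.98
tool_pos: [0.5112, -0.033, 0.2767]
ee_rot: [0.078, 0.705, 0.078, -0.701]
contact_force: [-0.2, -0.7, -0.7]
grip_width: -0.0001
```

Emit:
{"op": "apply_moves", "data": {
  "turn": [
    [0,0,0],
    [0,0,0],
    [0,0,0],
    [0,0,0],
    [0,0,0],
    [0,0,0],
    [0,0,0]
  ],
  "linear": [
    [0,0,0],
    [0,0,0],
    [0,0,0],
    [0,0,0],
    [0,0,0],
    [0,0,0],
    [0,0,0]
  ],
  "fingers": [0,0,0,0,0,0,0]
}}

```text
time: 16.85
tool_pos: [0.5112, -0.033, 0.2767]
ee_rot: [0.078, 0.705, 0.078, -0.701]
contact_force: [-0.0, -0.4, -0.2]
grip_width: -0.0003
```

```bash
python3 - <<'E'
from h import *
st();snap('side','s11.png',(140,260,200,320),4);snap('wrist','w11.png',f=1.4)
k=imaging.get_calibration('wrist')
print('pin px',(1.4*proj('wrist',c2w([-.056,-.0415,.1315]),k)).round(0))
print('telltale',[(z,(1.4*proj('wrist',c2w([-.0718,-.0025,z]),k)).round(1)) for z in (.0691,.0771)])
for c in('wrist','side'): lm(c,'rivet_top');lm(c,'keeper_end')
go(c2w([-.056,-.0415,.15]),down(-167.3))
E
```

```text
t 16.85 tcp [ 0.5112 -0.033   0.2767] cr [-0.0562 -0.0411  0.2767] F [-0.04 -0.37 -0.24] g -0.0 q [-0.14  0.18  1.56  0.    1.39  1.21]
pin px [391. 275.]
telltale [(0.0691, array([345.5, 275.1])), (0.0771, array([344.5, 277.4]))]
wrist rivet_top 0.7 [ 0.496 -0.036  0.114] cr [-0.072 -0.041  0.114]
wrist rivet_top 0.56 [ 0.512 -0.035  0.133] cr [-0.056 -0.043  0.133]
wrist keeper_end 0.78 [ 0.494 -0.034  0.112] cr [-0.073 -0.039  0.112]
wrist keeper_end 0.55 [ 0.512 -0.038  0.135] cr [-0.057 -0.046  0.135]
side rivet_top 0.4 [ 0.513 -0.034  0.131] cr [-0.055 -0.042  0.131]
side keeper_end 0.5 [ 0.5   -0.042  0.114] cr [-0.069 -0.048  0.114]
turn [-0.05 -0.31 -0.08] lin [2.534 0.004 0.009]
```

View pics/w11.png

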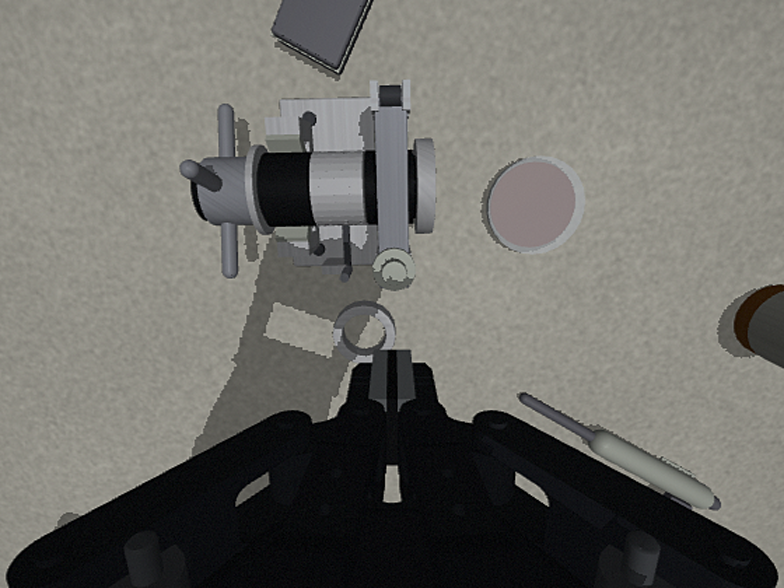

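View pics/s11.png

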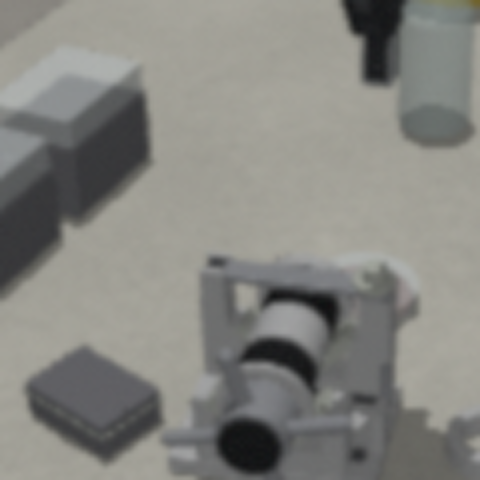

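```bash
python3 - <<'E'
from h import *
im=cv2.imread('pics/w11.png'); u,v=392,265
o=cv2.resize(im[v-50:v+50,u-65:u+65],None,fx=6,fy=6,interpolation=cv2.INTER_NEAREST)
k=imaging.get_calibration('wrist')
for x,y in ((-.056,-.0415),(-.053,-.0435),(-.051,-.0435)):
    pts=np.array([[x+.009*np.cos(a),y+.009*np.sin(a),.1315] for a in np.linspace(0,6.28,40)])
    q=((1.4*proj('wrist',np.array([c2w(p) for p in pts]),k)-[u-65,v-50])*6).astype(int)
    cv2.polylines(o,[q.reshape(-1,1,2)],True,(0,0,255) if x<-.055 else (0,255,0) if x<-.052 else (255,0,0),1)
cv2.imwrite('pics/riv.png',o)
E
```

```text
(no output)
```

View pics/riv.png

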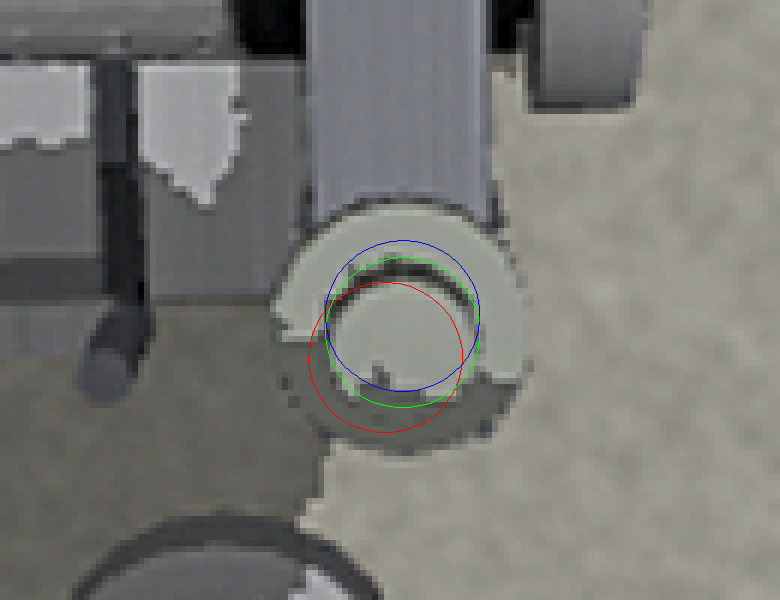

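```bash
python3 - <<'E'
from h import *
go(c2w([-.053,-.043,.138]),down(-167.3))
E
```

```text
turn [-0.05 -0.31 -0.08] lin [ 2.774  0.034 -0.05 ]
```

Emit:
{"op": "apply_moves", "data": {
  "turn": [
    [0,0,0],
    [0,0,0],
    [0,0,0],
    [0,0,0],
    [0,0,0],
    [0,0,0]
  ],
  "linear": [
    [0.9,0.034,-0.05],
    [1.7,0.034,-0.05],
    [2.4,0.034,-0.05],
    [2.7,0.034,-0.05],
    [2.77,0.034,-0.05],
    [2.77,0.034,-0.05]
  ],
  "fingers": [0,0,0,0,0,0]
}}

```text
time: 17.9
tool_pos: [0.5153, -0.0342, 0.1392]
ee_rot: [0.078, 0.705, 0.077, -0.7]
contact_force: [0.5, 0.2, 0.1]
grip_width: 0.0001
```

```bash
python3 - <<'E'
from h import *
st();snap('wrist','w12.png',f=1.4)
go(c2w([-.053,-.043,.1215]),down(-167.3))
E
```

```text
t 17.9 tcp [ 0.5153 -0.0342  0.1392] cr [-0.0525 -0.0432  0.1392] F [0.51 0.25 0.09] g 0.0 q [-0.14  0.32  1.72  0.    1.09  1.21]
turn [-0.05 -0.41 -0.11] lin [ 0.357 -0.004  0.013]
```

View pics/w12.png

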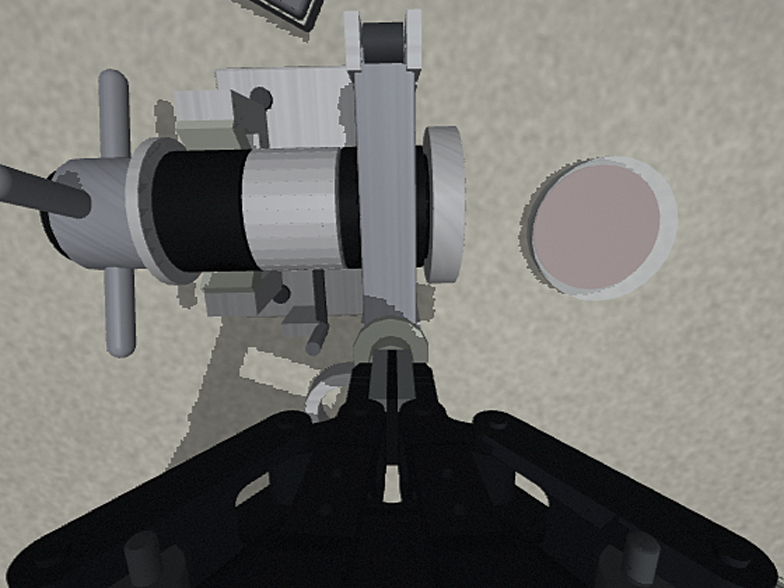

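```bash
python3 - <<'E'
from h import *
s=r.sense();k=imaging.get_calibration('wrist');T=Q(s['ee_rot'])
for z in(0,-.004,-.008,-.011): print(z,(1.4*proj('wrist',s['tool_pos']+T.apply([0,0,z]),k)).round(0))
for p in ([-.053,-.043,.1315],[-.053,-.043,.1205],[-.037,-.043,.1205]): print(p,(1.4*proj('wrist',c2w(p),k)).round(0))
E
```

```text
0 [390. 369.]
-0.004 [390. 359.]
-0.008 [390. 349.]
-0.011 [390. 342.]
[-0.053, -0.043, 0.1315] [390. 361.]
[-0.053, -0.043, 0.1205] [390. 350.]
[-0.037, -0.043, 0.1205] [390. 313.]
```

Emit:
{"op": "apply_moves", "data": {
  "turn": [
    [0,0,0],
    [0,0,0],
    [0,0,0],
    [0,0,0],
    [0,0,0],
    [0,0,0],
    [0,0,0],
    [0,0,0]
  ],
  "linear": [
    [0.05,0,0.04],
    [0.1,0,0.04],
    [0.15,0,0.04],
    [0.2,0,0.04],
    [0.24,0,0.04],
    [0.28,0,0.04],
    [0.32,0,0.04],
    [0.35,0,0.04]
  ],
  "fingers": [0,0,0,0,0,0,0,0]
}}

```text
time: 18.95
tool_pos: [0.5135, -0.0346, 0.1223]
ee_rot: [0.078, 0.705, 0.077, -0.7]
contact_force: [-3.1, 0.3, 8.1]
grip_width: -0.0001
```

```bash
python3 - <<'E'
from h import *
st()
E
```

```text
t 18.95 tcp [ 0.5135 -0.0346  0.1223] cr [-0.0543 -0.0433  0.1223] F [-3.15  0.3   8.14] g -0.0 q [-0.14  0.34  1.74  0.    1.05  1.21]
```

Sliding at about 8 N, nearly down. Push further until the force climbs.

Emit:
{"op": "apply_moves", "data": {
  "turn": [
    [0,0,0],
    [0,0,0],
    [0,0,0],
    [0,0,0]
  ],
  "linear": [
    [0.02,0,0],
    [0.04,0,0],
    [0.04,0,0],
    [0.04,0,0]
  ],
  "fingers": [0,0,0,0]
}}

```text
time: 19.45
tool_pos: [0.5136, -0.0347, 0.1212]
ee_rot: [0.078, 0.706, 0.077, -0.7]
contact_force: [-7.6, 0.8, 15.1]
grip_width: -0.0
```

```bash
python3 - <<'E'
from h import *
st()
E
```

```text
t 19.45 tcp [ 0.5136 -0.0347  0.1212] cr [-0.0543 -0.0433  0.1212] F [-7.64  0.84 15.12] g -0.0 q [-0.14  0.34  1.74  0.    1.05  1.21]
```

Emit:
{"op": "apply_moves", "data": {
  "turn": [
    [0,0,0],
    [0,0,0],
    [0,0,0]
  ],
  "linear": [
    [0.03,0,0.02],
    [0.05,0,0.03],
    [0.05,0,0.03]
  ],
  "fingers": [0,0,0]
}}

```text
time: 19.82
tool_pos: [0.5135, -0.0348, 0.121]
ee_rot: [0.079, 0.707, 0.077, -0.698]
contact_force: [-4.0, 3.6, 22.3]
grip_width: -0.0001
```

```bash
python3 - <<'E'
from h import *
st()
E
```

```text
t 19.82 tcp [ 0.5135 -0.0348  0.121 ] cr [-0.0544 -0.0434  0.121 ] F [-3.99  3.6  22.3 ] g -0.0 q [-0.14  0.34  1.75  0.    1.04  1.21]
```

Emit:
{"op": "apply_moves", "data": {
  "turn": [
    [0,0,0],
    [0,0,0],
    [0,0,0],
    [0,0,0],
    [0,0,0],
    [0,0,0],
    [0,0,0],
    [0,0,0]
  ],
  "linear": [
    [-0.1,0,0],
    [-0.5,0,0],
    [-1.3,0,0],
    [-2.3,0,0],
    [-3.1,0,0],
    [-3.1,0,0],
    [-3.1,0,0],
    [-3.1,0,0]
  ],
  "fingers": [0,0,0,0,0,0,0,0]
}}

```text
time: 20.82
tool_pos: [0.5113, -0.0347, 0.2747]
ee_rot: [0.078, 0.706, 0.077, -0.699]
contact_force: [0.5, 0.2, 0.4]
grip_width: -0.0
```

```bash
python3 - <<'E'
from h import *
st();snap('wrist','w13.png',f=1.4)
im=cv2.imread('pics/w13.png'); k=imaging.get_calibration('wrist')
p=(1.4*proj('wrist',c2w([-.054,-.043,.1215]),k)); print(p)
print([(z,(1.4*proj('wrist',c2w([-.0718,-.0025,z]),k)).round(1)) for z in (.0691,.0771)])
u,v=int(p[0]),int(p[1]); o=cv2.resize(im[v-50:v+50,u-65:u+65],None,fx=6,fy=6,interpolation=cv2.INTER_NEAREST);cv2.imwrite('pics/riv2.png',o)
for t in ['spoke','rivet_top','keeper_end']: lm('wrist',t)
snap('side','s13.png',(140,260,200,320),4)
E
```

```text
t 20.82 tcp [ 0.5113 -0.0347  0.2747] cr [-0.0565 -0.0428  0.2747] F [0.49 0.19 0.38] g -0.0 q [-0.14  0.18  1.57  0.    1.38  1.21]
[390.73099927 269.95967844]
[(0.0691, array([343. , 276.5])), (0.0771, array([342. , 278.8]))]
wrist spoke 0.16 [ 0.34  -0.335  0.004] cr [-0.29  -0.298  0.004]
wrist rivet_top 0.55 [ 0.512 -0.035  0.121] cr [-0.055 -0.043  0.121]
wrist keeper_end 0.65 [ 0.498 -0.036  0.112] cr [-0.07  -0.041  0.112]
wrist keeper_end 0.33 [ 0.696  0.062 -0.002] cr [ 0.145  0.011 -0.002]
```

View pics/w13.png

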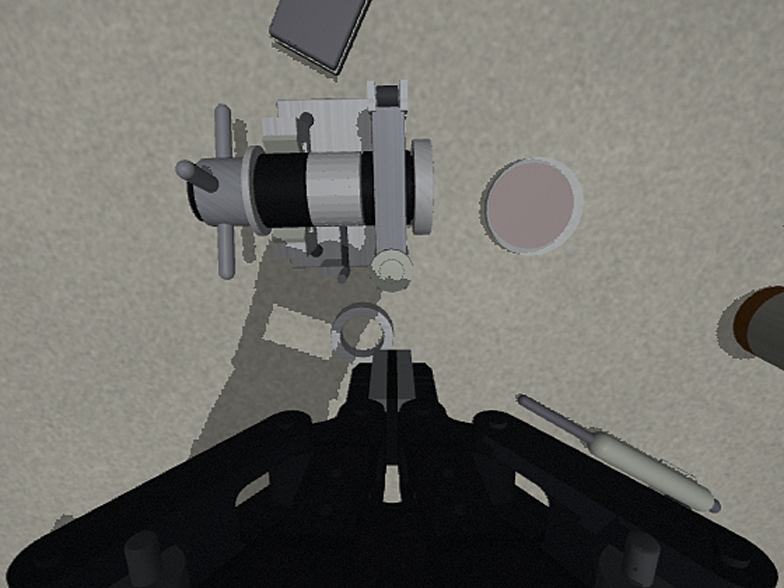

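View pics/riv2.png

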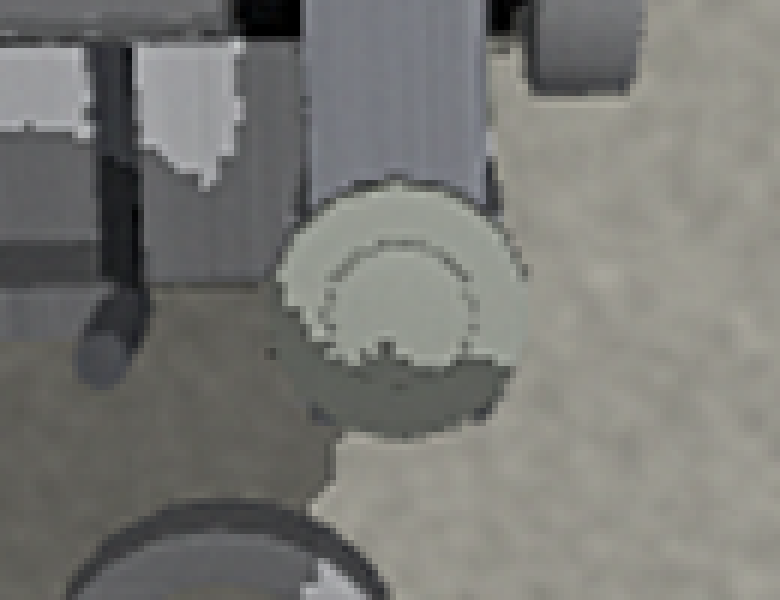

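```bash
python3 - <<'E'
from h import *
s=r.sense();T=Q(s['ee_rot']);k=imaging.get_calibration('wrist')
off=T.inv().apply(k['position']-s['tool_pos']);rel=T.inv()*Q(k['attitude'])
TT=Q([.078,.705,.077,-.7]);k['position']=np.array([0.5153,-0.0342,0.1392])+TT.apply(off);q=(TT*rel).as_quat();k['attitude']=np.r_[q[3],q[:3]]
for z in(.0691,.0731,.0771): print(z,1.4*proj('',c2w([-.0718,-.0025,z]),k))
im=cv2.imread('pics/w12.png');cv2.imwrite('pics/pin12.png',cv2.resize(im[317:377,286:346],None,fx=8,fy=8,interpolation=cv2.INTER_NEAREST))
E
```

```text
0.0691 [315.75538016 343.19713469]
0.0731 [314.49096619 346.14175509]
0.0771 [313.1832183  349.18729332]
```

View pics/pin12.png

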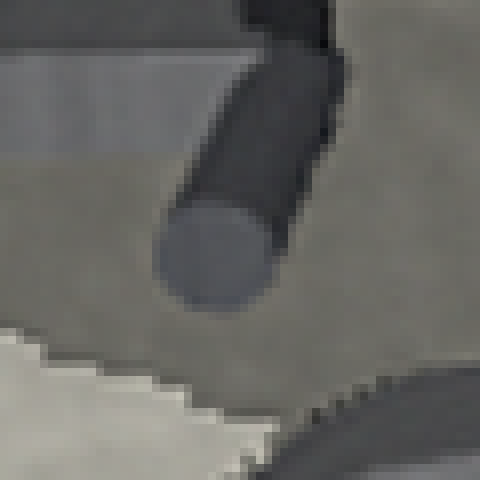

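View pics/s13.png

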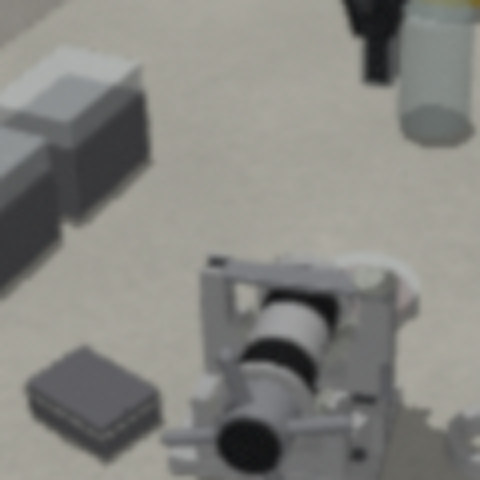

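```bash
python3 - <<'E'
from rig import close_job
print(close_job())
E
```

```text
the job is handed in; nothing more can be done
None
```

The job is done in the order asked and handed in at about 21 s, against the 58 s limit.

- **Tube:** I rolled it about 135° towards the hinge side in two spoke pushes, with about 1 to 1.6 N measured at the stops. The telltale pin then stood about 8 mm above its starting height in three later wrist views, one of them a close one. That means the feeler is fully home in the notch.
- **Strap:** I pushed it past upright with about 1 N or less on the end of the rivet's pin, and it fell shut by itself. Both the wrist and side pictures show it lying level.
- **Rivet:** I pushed the pin down until it hit a hard stop, with the fingertip at z = 0.121 m against 0.1215 m expected and 22 N measured. The wrist picture then shows it flush, and the network put its top at z = 0.121 m.

**Disagreements:** The rivet lay about 2 to 3 mm from where my cradle pose put it, so I corrected before pressing. Some network reports were wrong, such as spoke hits far off the cradle, and I ignored them.

**Bystanders:** I saw no contact with them and no visible shift in the last pictures, but I did not measure each one. The arm ended clear above the cradle, touching nothing.

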